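# Slide the low tray under the riser shelf

## Robot

A 6-joint arm with a two-finger parallel gripper is mounted at the origin on a cart in front of the work surface, level with it; the furniture and walls round the work are solid. World frame = base frame: x ahead of the robot, y to its left, z up, the work surface at z = 0. Lengths are in mm, angles in rad, forces in N, time in s.
With the tool pointing down it reaches from about 400 to 825 mm from the base axis. Payload 7 kg.
Tool frame: the origin (TCP) lies at the very end of the fingers, on their centre line; the grasp point (between the pads) lies 19 mm behind it; x points along the fingers, y is the direction in which the jaws open and shut, and the axes are right-handed (so a half turn about x gives the same grasp; the last joint's range is limited). The gripper opens to 85 mm and grips with 20 to 120 N. Pads are 22 mm wide; open, the fingers measure 114 mm over their backs; the gripper's body (76 mm by 85 mm) begins 54 mm behind the grasp point. The pads swing forward as they close: fully open they stand 13 mm farther back than shut.
Start: joints at [0.288, 0.359, 0.012, 0, -1.224, -0.288], TCP at [674.978, -0.019, 231.302] pointing down, gripper open.
Joint ranges: [-3.07, 3.07], [-1.43, 2.12], [-1.02, 1.25], [-3.03, 1.67], [-3.05, -0], [-3.03, 3.03]. Speed limits (rad/s): [2.39, 2.39, 3.01, 3.14, 3.14, 3.14].

## Interface

Orientations are given as a unit quaternion [w, x, y, z].
In Python, from plant import env gives the robot as it stands.
- The arm moves only by the tool send_rows, never from a script. Its argument "rows" is a list of rows, each a list of 6 numbers: the shift along the world's x, y, z normalised to -1 to 1, where 1 is 4 cm, then the turn, a rotation vector about the world's x, y, z normalised to -1 to 1, where 1 is 90 degrees. A call has 1 to 12 rows; each row shifts and turns the pose as measured when the row begins; what a row does not reach is not made up. A row lasts 1/10 s, in which the tool goes at most 50 mm and 8.59 degrees, less where a joint would pass 70% of its speed; a pose out of reach is approached as far as the arm can. A call with a number of a shift or a turn outside -1 to 1 is refused whole. A call with a gripper value outside its range is refused whole. "grip" is the closure, from -1 (fully open) to 1 (shut), set as the call begins (left out, the last holds). The fingers move at their own pace and stop on an object; "grip_force" is the grip in N (left out, the last holds). Time passes only in rows, so rows that do not move let the fingers close. It gives the time, the measured TCP pose, the force and the opening at its end, in the units of the state.
- env.get_obs(): the state, without advancing time (a new reading comes with each control period).
- env.capture(name): name is "scene" or "side" or "wrist"; returns (picture, depth): 400x640x3 uint8, red, green, blue; 400x640 float32, mm along the optical axis (not along the pixel's ray), 0 where there is no reading.
- env.camera_info(name): a dict with "fov_y" (degrees; the focal length in pixels is half the picture's height over the tangent of half this angle, whatever the lens; pixels are square), "cx", "cy" (the principal point, pixels), "view" (4x4, takes a point from world to camera coordinates); the wrist camera has in their place "mount" (4x4, takes a point from camera to tool coordinates, whose origin is the TCP and whose axes are the tool frame's). Camera axes: x right, y down, z forward; pixel columns grow to the right and rows downward; lengths in mm; the calibration is good to about 2 mm. A picture is of the moment at which its call begins: read the wrist's pose just before it. camera_info takes no time and is no camera call.
- env.sign_off(): hands the job in, once; it reports no verdict.
The state is a dict: "clock": time; "q": joint angles; "dq": joint speeds; "joint_torque": joint torques, N m; "position": TCP position; "ee_rot": TCP orientation; "wrist_force": force on the tool from outside, world axes, zero at the start; "ft_torque": the same for the moment, N m; "opening": finger opening in mm.
Only numpy, scipy, OpenCV 4.12 (cv2) and the standard library are available. Lean on these libraries where they do the work, as an engineer would, in place of code of your own. Each camera call takes 0.05 s, during which the arm holds its last target.

## Task

Put the low wooden tray away: take it by its handle and slide it along the worktop, tin and all, straight in under the small riser shelf, until its box part is wholly under the board, square to the shelf, with the handle sticking out in front. Keep the tray down on the worktop and the tin standing in it, do not knock against the shelf, leave the deep box with the similar handle where it is, and let go.

Things in the scene. Friction and masses are not known exactly. Their poses are not given: they have to be found in the camera images.
- tray: Low tray with a tin in it, loose, 0.3 kg: open box of pale wood, 120 (x) by 110 (y) by 45 mm high, walls and floor 6 mm. A bar handle, 18 mm wide (y), sticks out 92 mm from the middle of its -x side, 26 to 48 mm above the worktop; pinch it across y from above. Origin: on the worktop below the handle's grip point (grip 40 mm up); the handle ends at x = -22, the box reaches from x = 70 to 190, centre 130 mm. z up.
- riser: Riser shelf with spice jars and a salt shaker on it, fixed: darker wood board 180 deep (x) by 220 wide (y), underside 90 and top 105 mm above the worktop. Four dark posts at x = +-75, y = +-100 mm, 182 mm clear between left and right feet; low rails along the left and right sides, open front and back. Origin: on the worktop below the board's middle. Front faces its -x, to the robot.
- deep_box: Deep box, to be left alone: wood, footprint and handle like the tray's, but 130 mm high, too tall for the shelf. Loose. Origin: centre of the box's underside; the handle runs along its -x.
- tin: The tin: 75 mm across, 58 mm high, about 0.26 kg, standing loose in the tray on its floor, its top about 64 mm above the worktop (26 mm below the board's underside once in). Origin: centre of its underside. z is up.

How it is judged:
By the outcome, as a careful person would: the job done as asked, in the order asked, and still so for the second after the job is handed in, with the robot touching nothing.
It also fails if it takes over 38 s, if anything falls off the work surface, if the arm or the gripper's body presses on something with over 40 N, if the wrist force passes 120 N, or if a joint passes its speed limit or range.

## Working session

There is one attempt and no reset: what is moved stays moved. The work goes in short steps, Python scripts to look and compute and a tool call to move; the robot and the scene stay as the last step left them, time stands still between calls to the robot, and variables do not carry over. Pictures are saved under pics/ and viewed, and the job is handed in when it is done.

Besides the shell and the picture viewer there is one more tool, called after "Emit:" as a command line: name --pt "numbers of a row" for each row, then --argument value for the rest. send_rows: Moves the arm, as the interface text tells. Scaled input: -1 to 1 covers 4 cm each way for a shift and 90 degrees each way for a turn. Its arguments: {"type":"object","properties":{"rows":{"type":"array","items":{"type":"array","items":{"type":"number"}}},"grip":{"type":"number"},"grip_force":{"type":"number"}},"required":["rows"]}

```bash
ls; mkdir -p pics; cat > h.py <<'E'
import numpy as np,cv2
from plant import env
def K(n):
    i=env.camera_info(n); f=200/np.tan(np.radians(i['fov_y'])/2); return f,i['cx'],i['cy'],i
def qR(q):
    from scipy.spatial.transform import Rotation as R
    return R.from_quat([q[1],q[2],q[3],q[0]]).as_matrix()
def c2w(n,obs=None):
    i=env.camera_info(n)
    if n!='wrist': return np.linalg.inv(np.array(i['view']))
    T=np.eye(4);T[:3,:3]=qR(obs['ee_rot']);T[:3,3]=obs['position'];return T@np.array(i['mount'])
def ray(n,u,v,T):
    f,cx,cy,_=K(n); d=T[:3,:3]@np.array([(u-cx)/f,(v-cy)/f,1]); return T[:3,3],d
def onz(n,u,v,T,z):
    o,d=ray(n,u,v,T); return o+d*(z-o[2])/d[2]
def pts(n,dep,T):
    f,cx,cy,_=K(n); v,u=np.mgrid[:400,:640]; 
    P=np.stack([(u-cx)/f*dep,(v-cy)/f*dep,dep],-1); return P@T[:3,:3].T+T[:3,3]
E
python3 - <<'E'
from h import *
o=env.get_obs();print(o)
for n in ['scene','side','wrist']:
    p,d=env.capture(n); cv2.imwrite(f'pics/{n}0.png',p[:,:,::-1]); np.savez(f'{n}0.npz',p=p,d=d,T=c2w(n,o)); print(n,env.camera_info(n),(d>0).mean())
E
```

```text
pics
{'clock': 0.0, 'q': array([ 2.88113227e-01,  3.59350453e-01,  1.10405209e-02, -3.41322709e-04,
       -1.22410826e+00, -2.88076747e-01]), 'dq': array([ 0.000605  ,  0.00135369, -0.0006151 ,  0.00011521,  0.00016095,
       -0.00143516]), 'joint_torque': array([ 2.55543900e-04, -5.83324420e+01,  2.93422562e+01,  6.93659976e+00,
       -6.00149287e-03, -1.14765509e-06]), 'position': array([ 6.74504878e+02, -2.48466471e-02,  2.30380859e+02]), 'ee_rot': array([ 0.49956994, -0.49960662,  0.5004696 ,  0.50035316]), 'wrist_force': array([ 0.42501074, -0.27072791, -0.64749387]), 'ft_torque': array([0.08520009, 0.03962964, 0.03144735]), 'opening': 85.35289973248868}
scene {'fov_y': 47.640582076742646, 'cx': 324.36835003521384, 'cy': 197.33619829246356, 'view': array([[ 4.31755872e-01, -9.01913459e-01, -1.17889733e-02,
        -4.11353229e+02],
       [-7.68680986e-01, -3.61074866e-01, -5.27972048e-01,
         4.31608112e+02],
       [ 4.71928394e-01,  2.37016992e-01, -8.49179920e-01,
         1.15815970e+03],
       [ 0.00000000e+00,  0.00000000e+00,  0.00000000e+00,
         1.00000000
[... 219 characters left out ...]
2e-01, -5.68885872e-01, -7.34955886e-01,
         1.27458396e+02],
       [ 3.93422381e-01,  6.20811688e-01, -6.78094152e-01,
         1.15993241e+03],
       [ 0.00000000e+00,  0.00000000e+00,  0.00000000e+00,
         1.00000000e+00]])} 0.9943203125
wrist {'fov_y': 69.3344742798146, 'cx': 322.1778183137401, 'cy': 199.2998651938326, 'mount': array([[-6.82769977e-04, -2.68752884e-01,  9.63208919e-01,
        -1.43673054e+02],
       [ 9.99998930e-01, -1.42971223e-03,  3.09932720e-04,
         5.12713618e-01],
       [ 1.29381626e-03,  9.63208100e-01,  2.68753572e-01,
        -6.86078667e+01],
       [ 0.00000000e+00,  0.00000000e+00,  0.00000000e+00,
         1.00000000e+00]])} 0.99608984375
```

View pics/scene0.png

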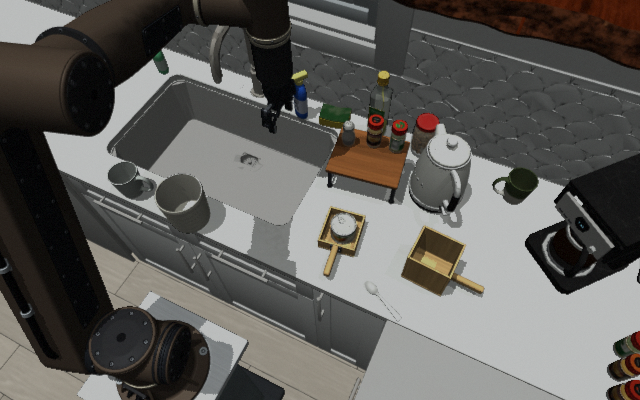

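View pics/side0.png

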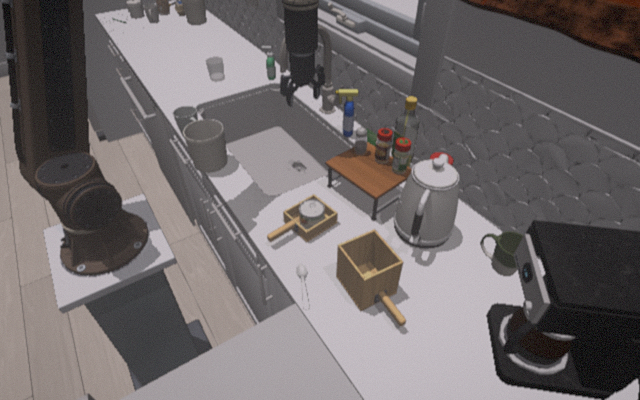

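View pics/wrist0.png

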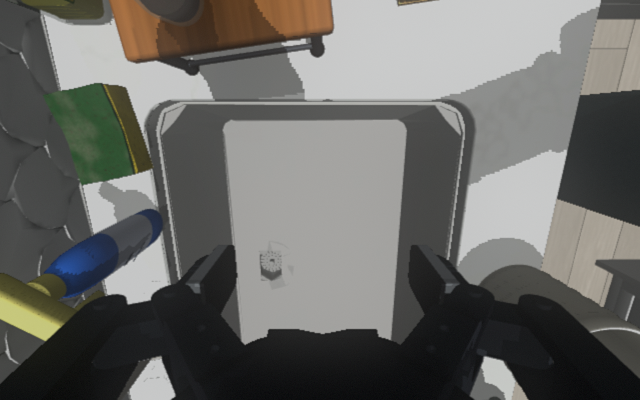

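The scene view shows the tray at about (342,228) with its handle end at (328,272), the riser board at (368,155), the deep box at (435,260) with its handle running right, and the kettle right of the riser. In the side view the tray is at (310,213). Next I measure them.

```bash
cat > meas.py <<'E'
from h import *
def rect(P2):
    r=cv2.minAreaRect(P2.astype(np.float32)); return np.round(r[0],1),np.round(r[1],1),round(r[2],2)
def meas(n,p,d,T,tb,rb):
    P=pts(n,d,T); hsv=cv2.cvtColor(p,cv2.COLOR_RGB2HSV)
    wood=(hsv[...,0]>10)&(hsv[...,0]<28)&(hsv[...,1]>70)&(d>0)
    m=np.zeros((400,640),bool); x0,y0,x1,y1=tb; m[y0:y1,x0:x1]=1
    W=wood&m; Q=P[W]; print(n,'tray wood z pct',np.percentile(Q[:,2],[2,20,50,80,98]).round(1))
    top=Q[(Q[:,2]>36)&(Q[:,2]<55)]; print(' top rect',rect(top[:,:2]),len(top))
    m[:]=0;x0,y0,x1,y1=rb; m[y0:y1,x0:x1]=1
    B=P[m&(hsv[...,1]>90)&(hsv[...,0]<20)&(P[...,2]>95)&(P[...,2]<115)]
    print(' board z',np.median(B[:,2]),rect(B[:,:2]),len(B))
    return P,W
if __name__=='__main__':
    for n,tb,rb in [('scene',(305,200,372,285),(318,120,412,205)),('side',(260,190,345,248),(318,135,412,218))]:
        z=np.load(n+'0.npz'); P,W=meas(n,z['p'],z['d'],z['T'],tb,rb)
        v=z['p'].copy(); v[W]=(255,0,0)
        x0,y0=min(tb[0],rb[0])-10,min(tb[1],rb[1])-20
        cv2.imwrite(f'pics/{n}_crop.png',cv2.resize(z['p'][y0:y0+180,x0:x0+180,::-1],None,fx=3.3,fy=3.3,interpolation=2))
        cv2.imwrite(f'pics/{n}_mask.png',v[:,:,::-1]); print('crop',x0,y0)
E
python3 meas.py
```

```text
scene tray wood z pct [ 2.5  8.5 38.4 46.4 51. ]
 top rect (array([ 491.8, -261. ]), array([213.6, 110.3]), 7.67) 579
 board z 105.29335990022298 (array([ 766.7, -237.1]), array([182.9, 219.9]), 7.63) 2896
crop 295 100
side tray wood z pct [  5.9  28.5  43.8  47.7 128. ]
 top rect (array([ 490.6, -261.5]), array([208.9, 111.8]), 8.64) 437
 board z 106.11633586593973 (array([ 794.1, -235.1]), array([238.8, 218. ]), 7.23) 2066
crop 250 115
```

```bash
python3 - <<'E'
from meas import *
Z={n:np.load(n+'0.npz') for n in('scene','side')}
yaw=np.radians(7.65);ex=np.array([np.cos(yaw),np.sin(yaw)]);ey=np.array([-ex[1],ex[0]])
O=np.array([408.6,-272.2]);S=np.array([766.7,-237.1])
tb={'scene':(305,200,372,285),'side':(260,190,345,248)}
end={}
for n in Z:
    z=Z[n];P=pts(n,z['d'],z['T']);hsv=cv2.cvtColor(z['p'],cv2.COLOR_RGB2HSV)
    L=np.stack([(P[...,:2]-O)@ex,(P[...,:2]-O)@ey],-1)
    wood=(hsv[...,0]>10)&(hsv[...,0]<28)&(hsv[...,1]>70)
    h=wood&(abs(L[...,1])<25)&(L[...,0]>-30)&(L[...,0]<64)&(P[...,2]>40)&(P[...,2]<60)
    Q=P[h]; c=np.polyfit(L[h][:,0],L[h][:,1],1)
    print(n,'handle z',np.median(Q[:,2]).round(1),'lx',np.percentile(L[h][:,0],[0,2,98,100]).round(1),'ly',np.percentile(L[h][:,1],[2,50,98]).round(1),'extra yaw deg',np.degrees(c[0]).round(2),'off',c[1].round(1),h.sum())
    # handle top centre by image contour: extreme pixel along mask axis
    ys,xs=np.nonzero(h); k=np.argsort(L[h][:,0])[:6]; end[n]=(xs[k].mean(),ys[k].mean())
    b=wood&(abs(L[...,1])<62)&(L[...,0]>64)&(L[...,0]<200)&(P[...,2]>41)&(P[...,2]<50)
    print('  box rim lx',np.percentile(L[b][:,0],[1,99]).round(1),'ly',np.percentile(L[b][:,1],[1,99]).round(1),rect(P[b][:,:2]),'z',np.median(P[b][:,2]).round(1))
    # tin
    t=(hsv[...,1]<60)&(np.hypot(L[...,0]-130,L[...,1])<55)&(P[...,2]>55)&(P[...,2]<75)
    print('  tin',np.median(L[t],0).round(1),np.median(P[t][:,2]).round(1),rect(P[t][:,:2]))
    # obstacles near approach, in tray frame, above 10
    ob=(P[...,2]>12)&(P[...,2]<400)&(L[...,0]>-60)&(L[...,0]<300)&(abs(L[...,1])<250)&(P[...,0]>300)
    for a,bb in [(-60,0),(0,60),(60,120),(120,180),(180,240),(240,300)]:
        s=ob&(L[...,0]>=a)&(L[...,0]<bb); q=L[s][:,1]
        print('   ',a,'ly nearest right',q[q<-62].max() if (q<-62).any() else None,'left',q[q>62].min() if (q>62).any() else None)
(o1,d1),(o2,d2)=[ray(n,*end[n],Z[n]['T']) for n in Z]
A=np.stack([d1,-d2],1);s=np.linalg.lstsq(A,o2-o1,rcond=None)[0];a=o1+d1*s[0];b=o2+d2*s[1]
print('handle end triangulated',((a+b)/2).round(1),'gap',np.linalg.norm(a-b).round(1))
E
```

```text
scene handle z 47.7 lx [-22.9 -21.2  61.8  63.1] ly [-8.4 -0.6  8.5] extra yaw deg 0.1 off -0.5 188
  box rim lx [ 67.1 190.5] ly [-54.9  54.8] (array([ 535.1, -255.1]), array([126.2, 110.2]), 7.67) z 45.0
  tin [132.5  -3.7] 61.3 (array([ 540.3, -259. ]), array([76.1, 71.6]), 25.13)
    -60 ly nearest right -144.9062489638437 left None
    0 ly nearest right -197.2642114849685 left None
    60 ly nearest right -199.68276164228357 left None
    120 ly nearest right -211.75331420332617 left None
    180 ly nearest right None left 227.24683064783218
    240 ly nearest right -62.534105526499104 left 62.57364642090684
side handle z 47.7 lx [-21.8 -20.3  62.2  63.9] ly [-7.6 -2.4  8.1] extra yaw deg 1.35 off -2.0 157
  box rim lx [ 66.5 186. ] ly [-54.3  53.6] (array([ 533.3, -256.7]), array([121.8, 110.4]), 7.06) z 45.0
  tin [130.6  -3.3] 61.9 (array([ 540. , -256.4]), array([76., 73.]), 58.27)
    -60 ly nearest right -142.1412516795853 left None
    0 ly nearest right -194.1076393783996 left None
    60 ly nearest right -196.75816475741482 left None
    120 ly nearest right -209.8499766173962 left None
    180 ly nearest right None left 228.78041310424578
    240 ly nearest right -62.12328012891217 left 62.53341913980854
handle end triangulated [ 387.1 -277.    46.2] gap 0.8
```

View pics/scene_crop.png

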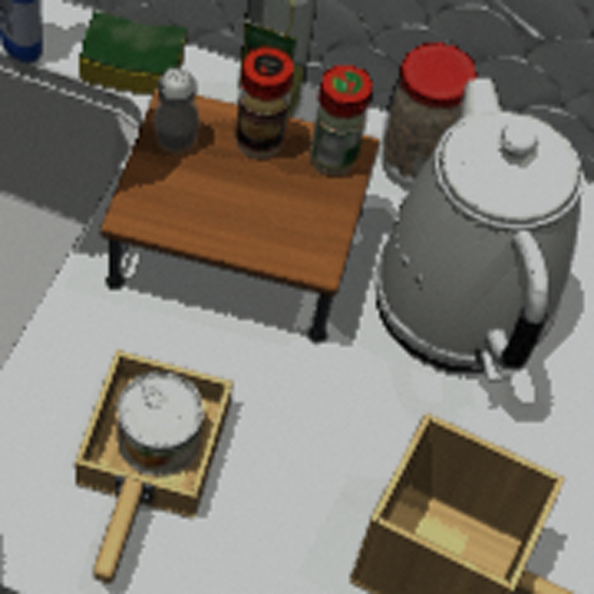

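View pics/side_crop.png

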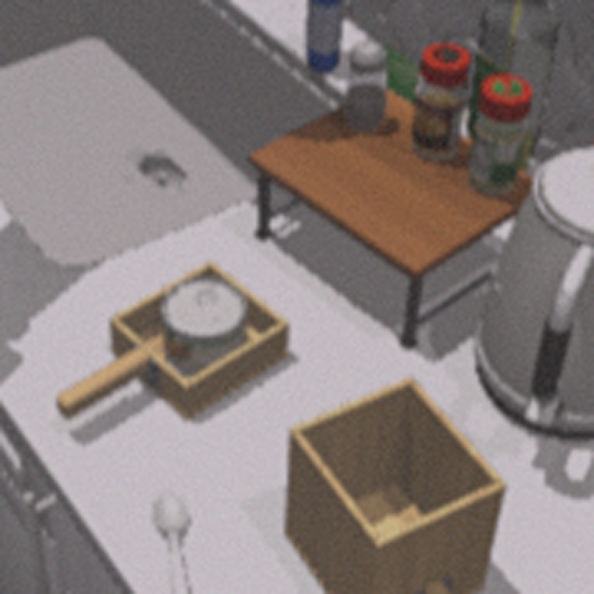

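Emit:
send_rows --pt "-0.68 -0.68 0 0 0 -0.0915" --pt "-0.68 -0.68 0 0 0 -0.0915" --pt "-0.68 -0.68 0 0 0 -0.0915" --pt "-0.68 -0.68 0 0 0 -0.0915" --pt "-0.68 -0.68 0 0 0 -0.0915" --pt "-0.68 -0.68 0 0 0 -0.0915" --pt "-0.68 -0.68 0 0 0 -0.0915" --pt "-0.68 -0.68 0 0 0 -0.0915" --pt "-0.68 -0.68 0 0 0 -0.0915" --pt "-0.68 -0.68 0 0 0 -0.0915" --pt "0 0 0 0 0 0" --pt "0 0 0 0 0 0" --grip -0.2

```text
clock: 1.35
position: [388.5, -279.0, 226.1]
ee_rot: [0.705, -0.024, 0.708, 0.029]
wrist_force: [0.4, 0.4, 0.3]
opening: 51.3
```

```bash
cat > st.py <<'E'
from h import *
o=env.get_obs();R=qR(o['ee_rot'])
print('t',round(o['clock'],2),'pos',o['position'].round(1),'open',round(o['opening'],1),'F',o['wrist_force'].round(1),'M',o['ft_torque'].round(2),'q',o['q'].round(2))
print('toolx',R[:,0].round(4),'toolz yaw deg',np.degrees(np.arctan2(R[1,2],R[0,2])).round(2),'tool z',R[:,2].round(4))
E
python3 st.py; python3 - <<'E'
from h import *
o=env.get_obs()
p,d=env.capture('wrist'); cv2.imwrite('pics/w1.png',p[:,:,::-1]); np.savez('w1.npz',p=p,d=d,T=c2w('wrist',o))
E
```

```text
t 1.35 pos [ 388.5 -279.   226.1] open 51.3 F [0.4 0.4 0.3] M [ 0.06 -0.08  0.01] q [-0.21  0.04 -0.41 -0.01 -1.13 -1.28]
toolx [-0.0035  0.0061 -1.    ] toolz yaw deg 4.28 tool z [ 0.9972  0.0746 -0.003 ]
```

View pics/w1.png

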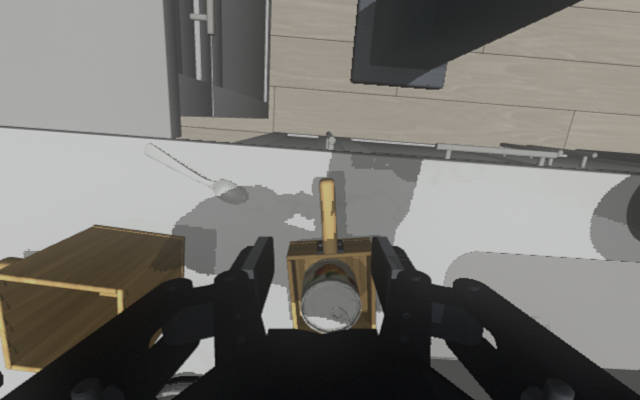

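The wrist view now shows the handle from (327,181) to (330,240), with the box and tin below it and the deep box at left. I locate the handle here as a second check.

```bash
python3 - <<'E'
from h import *
z=np.load('w1.npz');P=pts('wrist',z['d'],z['T']);hsv=cv2.cvtColor(z['p'],cv2.COLOR_RGB2HSV)
yaw=np.radians(7.65);ex=np.array([np.cos(yaw),np.sin(yaw)]);ey=np.array([-ex[1],ex[0]]);O=np.array([408.6,-272.2])
m=np.zeros((400,640),bool);m[172:232,310:350]=1
m&=(hsv[...,0]>8)&(hsv[...,0]<28)&(hsv[...,1]>70)
vs,us=np.nonzero(m);print('rows',vs.min(),vs.max(),'n',len(vs))
print('z depth',np.median(P[m][:,2]).round(1))
# row centres cast to z=48
c=np.array([[us[vs==v].mean(),v] for v in range(vs.min()+4,vs.max())])
W=np.array([onz('wrist',u,v,z['T'],47.5)[:2] for u,v in c]);L=np.stack([(W-O)@ex,(W-O)@ey],1)
k=np.polyfit(L[:,0],L[:,1],1);print('off at 0',k[1].round(2),'dyaw',np.degrees(k[0]).round(2),'lx range',L[:,0].min().round(1),L[:,0].max().round(1))
E
```

```text
rows 179 231 n 745
z depth 48.5
off at 0 1.13 dyaw -0.24 lx range -19.2 38.0
```

Emit:
send_rows --pt "0.15 0.07 -0.7 -0.004 -0.002 0.037" --pt "0.15 0.07 -0.7 0 0 0" --pt "0 0 -0.7 0 0 0" --pt "0 0 -0.7 0 0 0" --pt "0 0 -0.5 0 0 0" --pt "0 0 0 0 0 0" --pt "0 0 0 0 0 0"

```text
clock: 2.1
position: [407.1, -269.0, 90.7]
ee_rot: [0.706, -0.055, 0.704, 0.053]
wrist_force: [0.9, -0.1, 1.0]
opening: 51.1
```

```bash
python3 st.py
```

```text
t 2.1 pos [ 407.1 -269.    90.7] open 51.1 F [ 0.9 -0.1  1. ] M [0.   0.   0.02] q [-0.18  0.2  -0.58  0.   -0.79 -1.24]
toolx [ 0.0024 -0.0019 -1.    ] toolz yaw deg 8.72 tool z [0.9884 0.1516 0.0021]
```

Emit:
send_rows --pt "-0.16 -0.1 0 0 0 -0.012" --pt "0 0 0 0 0 0" --pt "0 0 -0.3 0 0 0" --pt "0 0 0 0 0 0"

```text
clock: 2.5
position: [402.9, -273.3, 81.4]
ee_rot: [0.708, -0.049, 0.703, 0.046]
wrist_force: [-1.0, 0.1, 0.3]
opening: 51.2
```

```bash
python3 st.py; python3 - <<'E'
from h import *
o=env.get_obs()
p,d=env.capture('wrist'); cv2.imwrite('pics/w2.png',p[:,:,::-1])
E
```

```text
t 2.5 pos [ 402.9 -273.3   81.4] open 51.2 F [-1.   0.1  0.3] M [ 0.03 -0.01  0.01] q [-0.19  0.2  -0.6   0.   -0.76 -1.25]
toolx [ 0.0083 -0.0034 -1.    ] toolz yaw deg 7.66 tool z [0.991  0.1333 0.0078]
```

View pics/w2.png

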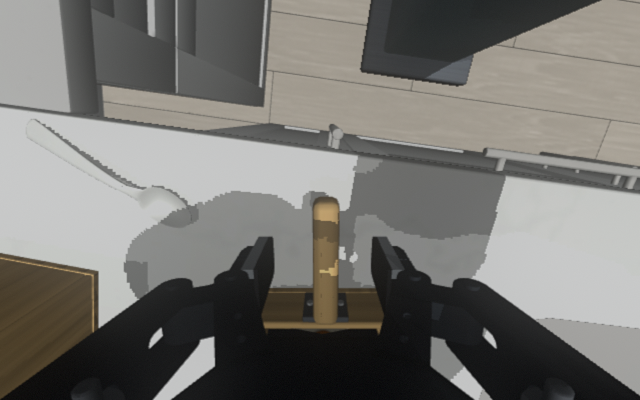

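The handle stands centred between the open pads (column 326 against pad middle 322). Descending.

Emit:
send_rows --pt "-0.03 0 -0.45 0.002 0.003 0" --pt "0 0 -0.45 0 0 0" --pt "0 0 -0.45 0 0 0" --pt "0 0 0 0 0 0" --pt "0 0 0 0 0 0"

```text
clock: 3.05
position: [404.2, -274.6, 29.1]
ee_rot: [0.709, -0.049, 0.702, 0.046]
wrist_force: [-0.4, 0.2, -0.7]
opening: 51.2
```

```bash
python3 st.py
```

```text
t 3.05 pos [ 404.2 -274.6   29.1] open 51.2 F [-0.4  0.2 -0.7] M [-0.    0.03  0.01] q [-0.19  0.29 -0.65  0.   -0.63 -1.24]
toolx [ 0.0089 -0.0025 -1.    ] toolz yaw deg 7.72 tool z [0.9909 0.1343 0.0085]
```

Emit:
send_rows --pt "-0.07 0.02 -0.1 0.002 0.005 0" --pt "0 0 -0.08 0 0 0" --pt "0 0 0 0 0 0"

```text
clock: 3.35
position: [402.6, -274.1, 23.6]
ee_rot: [0.707, -0.048, 0.704, 0.048]
wrist_force: [-0.5, 0.7, 0.2]
opening: 51.0
```

Emit:
send_rows --pt "0 0 0 0 0 0" --pt "0 0 0 0 0 0" --pt "0 0 0 0 0 0" --pt "0 0 0 0 0 0" --pt "0 0 0 0 0 0" --pt "0 0 0 0 0 0" --grip 1 --grip_force 30

```text
clock: 3.95
position: [402.9, -273.9, 24.3]
ee_rot: [0.707, -0.048, 0.704, 0.048]
wrist_force: [-0.5, -0.3, -0.4]
opening: 17.3
```

```bash
python3 st.py
```

```text
t 3.95 pos [ 402.9 -273.9   24.3] open 17.3 F [-0.5 -0.3 -0.4] M [0.2  0.05 0.27] q [-0.19  0.3  -0.65 -0.   -0.62 -1.24]
toolx [ 4.5e-03 -2.0e-04 -1.0e+00] toolz yaw deg 7.82 tool z [0.9907 0.1361 0.0044]
```

Emit:
send_rows --pt "0.05 0 -0.005 0 0 0" --pt "0.1 -0.01 -0.005 0 0 0" --pt "0.15 -0.01 0 0 0 0" --pt "0.15 -0.01 0 0 0 0" --pt "0.15 -0.01 0 0 0 0" --pt "0.15 -0.01 0 0 0 0" --pt "0.15 -0.01 0 0 0 0" --pt "0.15 -0.01 0 0 0 0" --pt "0.1 -0.01 0 0 0 0" --pt "0.05 0 0 0 0 0" --pt "0 0 0 0 0 0"

```text
clock: 5.05
position: [411.7, -274.2, 24.1]
ee_rot: [0.683, -0.039, 0.727, 0.051]
wrist_force: [0.1, 0.7, 0.9]
opening: 17.4
```

```bash
python3 st.py;  python3 - <<'E'
from h import *
for n in ['scene','side']:
    p,d=env.capture(n); cv2.imwrite(f'pics/{n}1.png',p[:,:,::-1]); np.savez(f'{n}1.npz',p=p,d=d,T=c2w(n))
    cv2.imwrite(f'pics/{n}1c.png',cv2.resize(p[100:280,240:440,::-1],None,fx=3.3,fy=3.3))
E
```

```text
t 5.05 pos [ 411.7 -274.2   24.1] open 17.4 F [0.1 0.7 0.9] M [-0.   -1.    0.16] q [-0.19  0.34 -0.58  0.   -0.71 -1.25]
toolx [-0.0635  0.0119 -0.9979] toolz yaw deg 7.36 tool z [ 0.9899  0.1278 -0.0615]
```

View pics/scene1c.png

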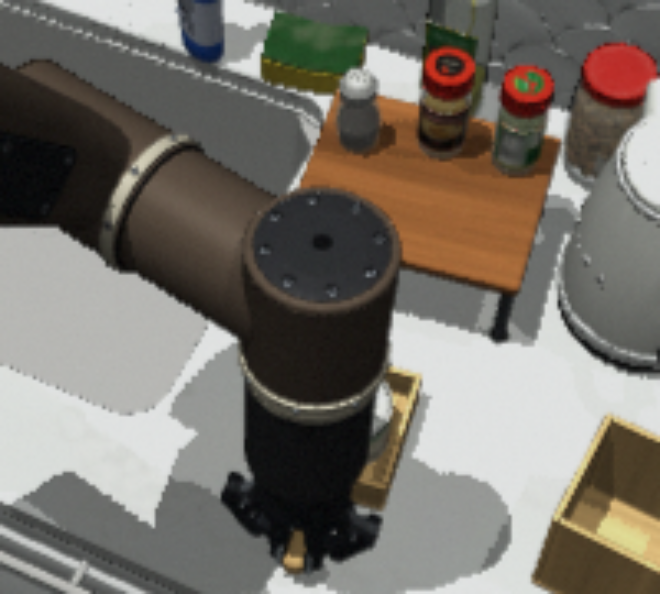

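View pics/side1c.png

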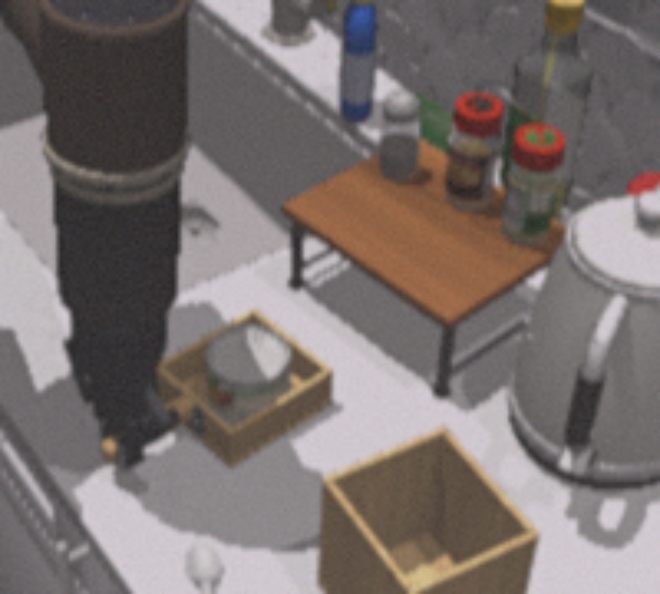

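Nothing has toppled, but friction held the fingertips back: the tool only advanced 9 mm and leant 3.7°. I'll use larger rows with a counter-tilt.

Emit:
send_rows --pt "0.2 -0.01 0 -0.004 -0.02 0" --pt "0.2 -0.01 0 -0.004 -0.02 0" --pt "0.2 -0.01 0 0 -0.015 0"

```text
clock: 5.45
position: [426.9, -274.3, 21.9]
ee_rot: [0.709, -0.043, 0.703, 0.045]
wrist_force: [-8.2, -0.0, 3.8]
opening: 17.4
```

```bash
python3 st.py
```

```text
t 5.45 pos [ 426.9 -274.3   21.9] open 17.4 F [-8.2 -0.   3.8] M [-0.11  3.3   0.05] q [-0.19  0.33 -0.61 -0.01 -0.63 -1.25]
toolx [ 0.0082  0.0025 -1.    ] toolz yaw deg 7.15 tool z [0.9922 0.1244 0.0084]
```

Emit:
send_rows --pt "0.2 -0.012 0 0 -0.006 0.002" --pt "0.2 -0.012 0 0 -0.006 0.002" --pt "0.2 -0.012 0 0 -0.008 0.002" --pt "0.2 -0.012 0 0 -0.008 0.002"

```text
clock: 5.85
position: [440.1, -274.9, 19.3]
ee_rot: [0.713, -0.044, 0.698, 0.05]
wrist_force: [-18.0, 0.2, 18.3]
opening: 17.7
```

```bash
python3 st.py
```

```text
t 5.85 pos [ 440.1 -274.9   19.3] open 17.7 F [-18.    0.2  18.3] M [-0.17  5.58  0.06] q [-0.19  0.34 -0.58 -0.02 -0.63 -1.23]
toolx [ 0.0207  0.0091 -0.9997] toolz yaw deg 7.59 tool z [0.991  0.132  0.0217]
```

Emit:
send_rows --pt "0.1 -0.01 0.06 -0.004 0.006 0" --pt "0.2 -0.012 0.03 -0.002 0 0" --pt "0.2 -0.012 0.01 0 -0.002 0"

```text
clock: 6.15
position: [449.2, -275.3, 21.8]
ee_rot: [0.704, -0.044, 0.707, 0.047]
wrist_force: [-12.8, 0.5, 11.3]
opening: 17.5
```

```bash
python3 st.py
```

```text
t 6.15 pos [ 449.2 -275.3   21.8] open 17.5 F [-12.8   0.5  11.3] M [0.02 4.49 0.15] q [-0.18  0.36 -0.56 -0.   -0.66 -1.26]
toolx [-0.0046  0.0034 -1.    ] toolz yaw deg 7.36 tool z [ 0.9917  0.1282 -0.0041]
```

Emit:
send_rows --pt "0.2 -0.012 0.03 0 -0.003 0.002" --pt "0.2 -0.012 0.02 0 -0.003 0" --pt "0.2 -0.012 0.02 0 -0.003 0"

```text
clock: 6.45
position: [462.3, -276.0, 22.7]
ee_rot: [0.702, -0.043, 0.709, 0.048]
wrist_force: [-6.4, 0.2, 6.2]
opening: 17.8
```

```bash
python3 st.py;  python3 - <<'E'
from h import *
for n in ['side']:
    p,d=env.capture(n); np.savez(f'{n}2.npz',p=p,d=d,T=c2w(n))
    cv2.imwrite(f'pics/{n}2c.png',cv2.resize(p[100:280,240:440,::-1],None,fx=3.3,fy=3.3))
E
```

```text
t 6.45 pos [ 462.3 -276.    22.7] open 17.8 F [-6.4  0.2  6.2] M [-0.3   2.87 -0.1 ] q [-0.18  0.37 -0.52 -0.01 -0.69 -1.26]
toolx [-0.0105  0.0072 -0.9999] toolz yaw deg 7.36 tool z [ 0.9917  0.128  -0.0095]
```

View pics/side2c.png

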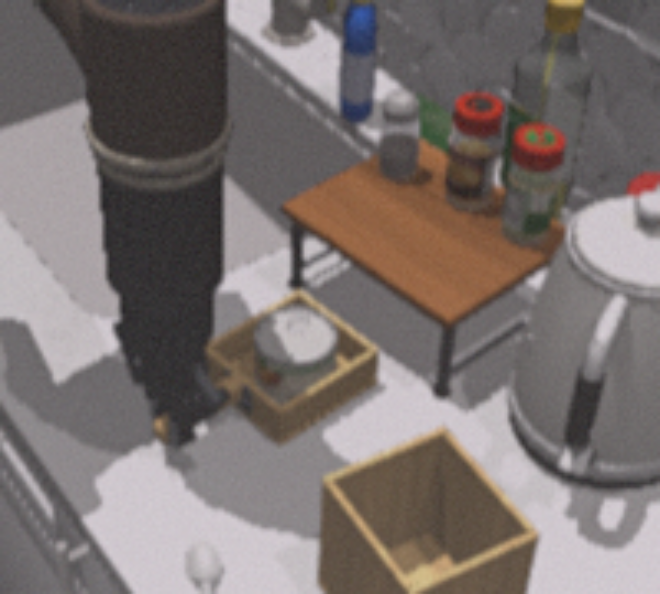

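The side view shows the tray flat on the worktop, tin upright, and the tray following. It is nearly on the shelf's centre line, so I continue straight.

Emit:
send_rows --pt "0.2 0.018 0.015 -0.002 -0.006 0.002" --pt "0.2 0.018 0.01 -0.002 -0.006 0" --pt "0.2 0.02 0.005 0 -0.004 0.001" --pt "0.2 0.02 0.005 0 -0.004 0"

```text
clock: 6.9
position: [480.5, -273.2, 21.5]
ee_rot: [0.704, -0.044, 0.707, 0.047]
wrist_force: [-16.6, -3.0, 16.5]
opening: 17.4
```

```bash
python3 st.py
```

```text
t 6.9 pos [ 480.5 -273.2   21.5] open 17.4 F [-16.6  -3.   16.5] M [-0.99  5.6  -0.09] q [-0.17  0.39 -0.5  -0.01 -0.69 -1.27]
toolx [-0.0054  0.0044 -1.    ] toolz yaw deg 7.34 tool z [ 0.9918  0.1277 -0.0047]
```

Emit:
send_rows --pt "0.2 0.01 0.04 -0.002 -0.003 0.002" --pt "0.2 0.01 0.03 -0.002 -0.003 0.002" --pt "0.2 0.015 0.03 0 -0.003 0.001" --pt "0.2 0.015 0.025 0 -0.003 0"

```text
clock: 7.3
position: [497.6, -271.3, 23.7]
ee_rot: [0.701, -0.045, 0.71, 0.047]
wrist_force: [-6.2, -0.3, -0.4]
opening: 17.3
```

```bash
python3 st.py
```

```text
t 7.3 pos [ 497.6 -271.3   23.7] open 17.3 F [-6.2 -0.3 -0.4] M [-0.34  1.86 -0.07] q [-0.15  0.41 -0.46  0.   -0.72 -1.29]
toolx [-0.0136  0.002  -0.9999] toolz yaw deg 7.47 tool z [ 0.9914  0.13   -0.0132]
```

Emit:
send_rows --pt "0.2 0.012 0.015 0 -0.006 0.001" --pt "0.2 0.015 0.015 0 -0.005 0.001" --pt "0.2 0.015 0.02 0 -0.004 0.001" --pt "0.2 0.015 0.02 0 -0.004 0"

```text
clock: 7.7
position: [518.0, -269.0, 23.1]
ee_rot: [0.703, -0.044, 0.708, 0.048]
wrist_force: [-6.5, -0.7, 3.5]
opening: 17.4
```

```bash
python3 st.py;  python3 - <<'E'
from h import *
for n in ['side','scene']:
    p,d=env.capture(n); np.savez(f'{n}3.npz',p=p,d=d,T=c2w(n))
    cv2.imwrite(f'pics/{n}3c.png',cv2.resize(p[100:280,240:440,::-1],None,fx=3.3,fy=3.3))
E
```

```text
t 7.7 pos [ 518.  -269.    23.1] open 17.4 F [-6.5 -0.7  3.5] M [-0.66  2.69 -0.08] q [-0.15  0.43 -0.42 -0.01 -0.73 -1.29]
toolx [-0.0065  0.0054 -1.    ] toolz yaw deg 7.47 tool z [ 0.9915  0.1299 -0.0057]
```

View pics/side3c.png

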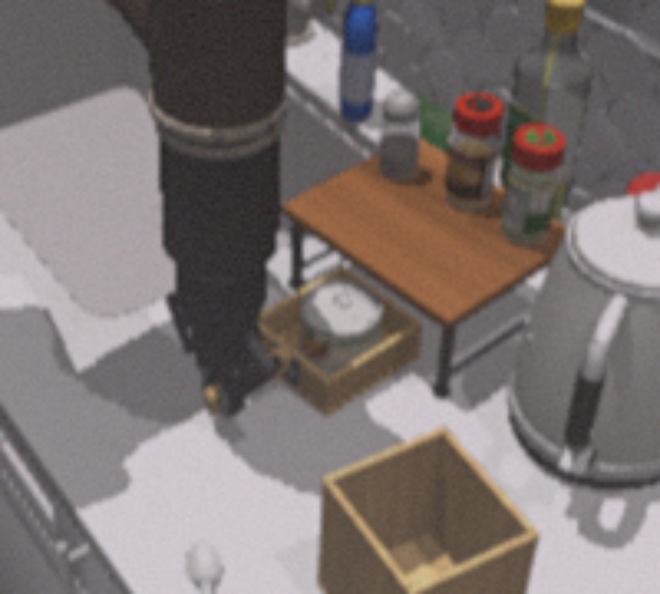

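View pics/scene3c.png

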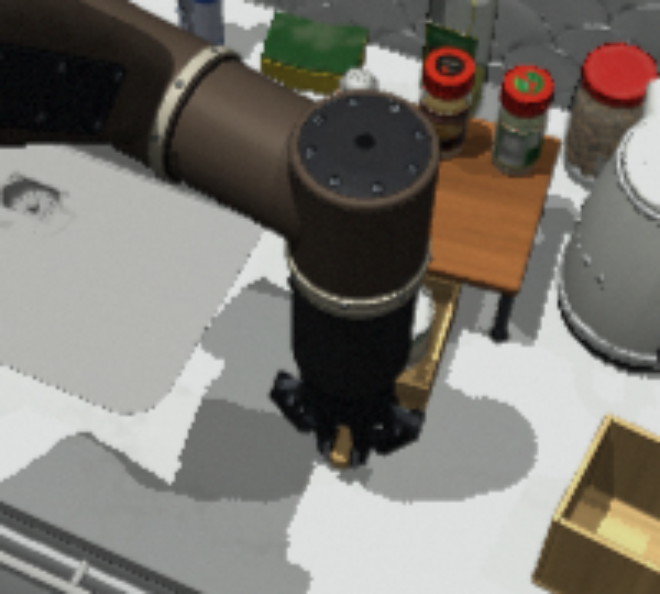

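The tray's far edge is just entering, well between the posts, and the tin is upright. I measure its offset in the shelf frame.

```bash
cat > rim.py <<'E'
from h import *
import sys
yaw=np.radians(7.63);ex=np.array([np.cos(yaw),np.sin(yaw)]);ey=np.array([-ex[1],ex[0]]);S=np.array([766.7,-237.1])
o=env.get_obs()['position'][:2]-S; g=np.array([o@ex,o@ey]); print('grip in shelf frame',g.round(1))
for f in sys.argv[1:]:
    n=f.rstrip('0123456789'); z=np.load(f+'.npz');P=pts(n,z['d'],z['T']);hsv=cv2.cvtColor(z['p'],cv2.COLOR_RGB2HSV)
    L=np.stack([(P[...,:2]-S)@ex,(P[...,:2]-S)@ey],-1)
    w=(hsv[...,0]>8)&(hsv[...,0]<30)&(hsv[...,1]>60)&(abs(L[...,1])<95)&(L[...,0]>-330)&(L[...,0]<100)
    b=w&(P[...,2]>40)&(P[...,2]<50)&(L[...,0]>g[0]+40)
    print(f,'rim z',np.median(P[b][:,2]).round(1),'x',np.percentile(L[b][:,0],[1,99]).round(1),'y',np.percentile(L[b][:,1],[1,99]).round(1),b.sum())
    # right wall outer face: fit line of outermost rim y per x bin
    xs=L[b][:,0];ys=L[b][:,1];X=[];Y=[]
    for a in np.arange(xs.min()+4,xs.max()-4,8):
        s=(xs>=a)&(xs<a+8)&(ys<ys.min()+12)
        if s.sum()>3: X.append(a+4);Y.append(np.percentile(ys[s],5))
    if len(X)>3: k=np.polyfit(X,Y,1);print('  right edge slope deg',np.degrees(k[0]).round(2),'y',np.mean(Y).round(1),len(X))
    X=[];Y=[]
    for a in np.arange(-50,50,8):
        s=(ys>=a)&(ys<a+8)&(xs<g[0]+95)
        if s.sum()>2: X.append(a+4);Y.append(np.percentile(xs[s],10))
    if len(X)>3: k=np.polyfit(X,Y,1);print('  front edge slope deg',np.degrees(k[0]).round(2),'x',np.mean(Y).round(1),len(X))
E
python3 rim.py side3 scene3
```

```text
grip in shelf frame [-249.7    1.3]
side3 rim z 45.2 x [-186.4  -59.9] y [-54.6  55.5] 237
  right edge slope deg -0.12 y -53.5 14
  front edge slope deg 1.62 x -178.1 12
scene3 rim z 44.7 x [-175.9  -57.4] y [-55.8 -23.2] 105
  right edge slope deg 1.03 y -54.5 13
```

Centred within 1 mm (rim y −54.6 to 55.5), rim flat at 45 mm, square within about 1°. Pushing on; about 104 mm remain.

Emit:
send_rows --pt "0.2 0.02 0.02 0 -0.004 0.001" --pt "0.2 0.02 0.02 0 -0.004 0.001" --pt "0.2 0.02 0.018 0 -0.004 0.001" --pt "0.2 0.02 0.018 0 -0.004 0"

```text
clock: 8.2
position: [542.5, -265.9, 23.5]
ee_rot: [0.708, -0.044, 0.704, 0.049]
wrist_force: [-6.7, -0.9, 3.1]
opening: 17.3
```

```bash
python3 st.py; python3 rim.py
```

```text
t 8.2 pos [ 542.5 -265.9   23.5] open 17.3 F [-6.7 -0.9  3.1] M [-0.59  2.48 -0.1 ] q [-0.14  0.45 -0.38 -0.01 -0.74 -1.29]
toolx [ 0.005   0.0075 -1.    ] toolz yaw deg 7.55 tool z [0.9913 0.1314 0.006 ]
grip in shelf frame [-226.     1.2]
```

Emit:
send_rows --pt "0.2 0.02 0.015 -0.003 0 0.001" --pt "0.2 0.02 0.018 -0.002 -0.002 0" --pt "0.2 0.023 0.018 0 -0.002 0.001" --pt "0.2 0.023 0.018 0 -0.003 0"

```text
clock: 8.6
position: [565.3, -262.7, 23.7]
ee_rot: [0.705, -0.046, 0.706, 0.047]
wrist_force: [-6.6, -1.3, 2.6]
opening: 17.2
```

```bash
python3 st.py; python3 rim.py
```

```text
t 8.6 pos [ 565.3 -262.7   23.7] open 17.2 F [-6.6 -1.3  2.6] M [-0.3   2.61  0.04] q [-0.12  0.48 -0.34 -0.   -0.76 -1.31]
toolx [-0.0013  0.0019 -1.    ] toolz yaw deg 7.53 tool z [ 0.9914  0.1311 -0.0011]
grip in shelf frame [-203.     1.4]
```

Emit:
send_rows --pt "0.2 0.02 0.018 0 -0.003 0.001" --pt "0.2 0.022 0.018 0 -0.003 0.001" --pt "0.2 0.022 0.018 0 -0.003 0" --pt "0.2 0.022 0.018 0 -0.003 0"

```text
clock: 9.0
position: [588.2, -259.4, 23.7]
ee_rot: [0.706, -0.045, 0.705, 0.048]
wrist_force: [-7.1, -1.1, 4.3]
opening: 17.5
```

```bash
python3 st.py; python3 - <<'E'
from h import *
o=env.get_obs()
for n in ['side','scene','wrist']:
    p,d=env.capture(n); np.savez(f'{n}4.npz',p=p,d=d,T=c2w(n,o))
    cv2.imwrite(f'pics/{n}4c.png',p[:,:,::-1] if n=='wrist' else cv2.resize(p[100:280,240:440,::-1],None,fx=3.3,fy=3.3))
E
python3 rim.py side4 scene4
```

```text
t 9.0 pos [ 588.2 -259.4   23.7] open 17.5 F [-7.1 -1.1  4.3] M [-0.47  2.85 -0.05] q [-0.11  0.5  -0.29 -0.01 -0.78 -1.32]
toolx [ 1.0e-04  4.3e-03 -1.0e+00] toolz yaw deg 7.52 tool z [9.914e-01 1.309e-01 7.000e-04]
grip in shelf frame [-178.5    1.5]
side4 rim z 44.6 x [-110.2  -47.4] y [-54.4  53.8] 126
  right edge slope deg -0.75 y -53.6 7
  front edge slope deg 0.13 x -106.7 10
scene4 rim z 45.2 x [-106.4  -57.5] y [-55.1 -27.1] 45
  right edge slope deg -2.06 y -54.1 4
```

View pics/side4c.png

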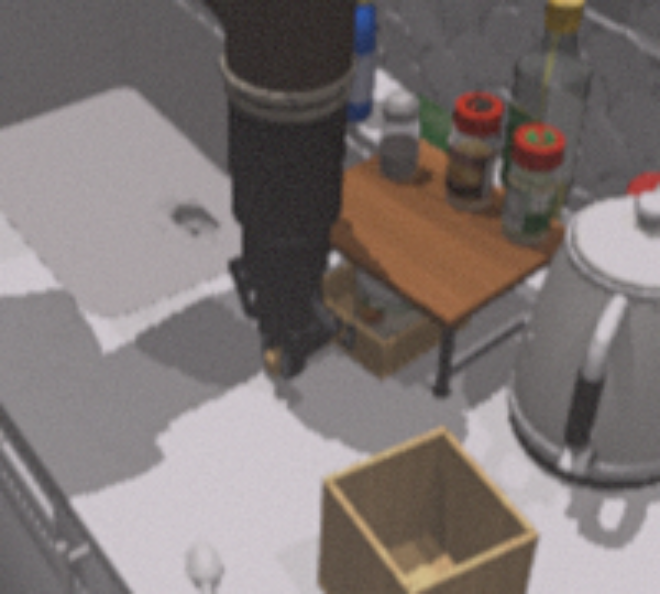

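View pics/scene4c.png

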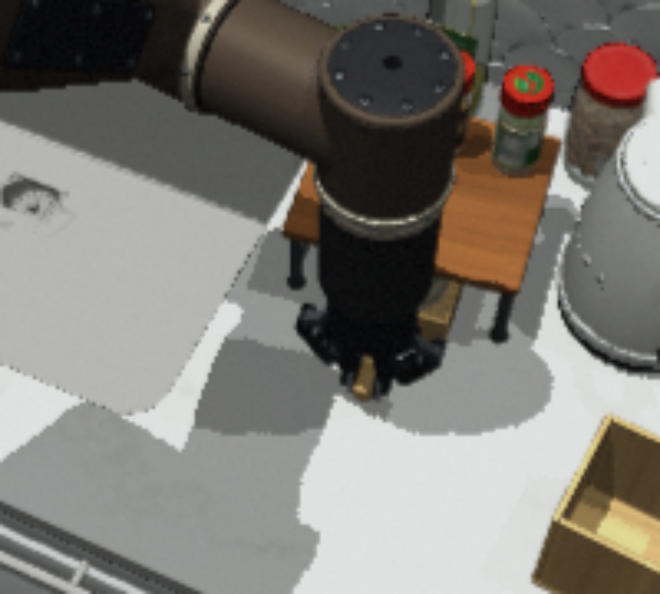

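The front wall is about 16 mm outside the board's front edge, square and flat. About 33 mm remain.

Emit:
send_rows --pt "0.2 0.02 0.018 -0.002 -0.003 0.001" --pt "0.2 0.02 0.02 0 -0.003 0.001" --pt "0.2 0.022 0.018 0 -0.003 0"

```text
clock: 9.45
position: [610.8, -256.5, 23.9]
ee_rot: [0.71, -0.046, 0.701, 0.048]
wrist_force: [-1.3, -0.4, -4.2]
opening: 17.7
```

```bash
python3 st.py; python3 rim.py
```

```text
t 9.45 pos [ 610.8 -256.5   23.9] open 17.7 F [-1.3 -0.4 -4.2] M [-0.18  1.08 -0.02] q [-0.11  0.52 -0.25 -0.01 -0.79 -1.33]
toolx [ 0.0122  0.0025 -0.9999] toolz yaw deg 7.63 tool z [0.9911 0.1328 0.0124]
grip in shelf frame [-157.1    1.5]
```

Emit:
send_rows --pt "0.2 0.02 0 -0.001 0 0" --pt "0.15 0.02 0.005 0 0.002 0" --pt "0 0 0 0 0 0" --pt "0 0 0 0 0 0"

```text
clock: 9.85
position: [626.7, -254.5, 23.8]
ee_rot: [0.709, -0.047, 0.702, 0.047]
wrist_force: [-6.4, -0.4, 0.9]
opening: 17.5
```

```bash
python3 st.py; python3 - <<'E'
from h import *
o=env.get_obs()
for n in ['side','scene']:
    p,d=env.capture(n); np.savez(f'{n}5.npz',p=p,d=d,T=c2w(n,o))
    cv2.imwrite(f'pics/{n}5c.png',cv2.resize(p[100:280,240:440,::-1],None,fx=3.3,fy=3.3))
E
python3 rim.py side5 scene5
```

```text
t 9.85 pos [ 626.7 -254.5   23.8] open 17.5 F [-6.4 -0.4  0.9] M [-0.29  2.35  0.03] q [-0.1   0.54 -0.22 -0.   -0.81 -1.34]
toolx [ 8.7e-03  8.0e-04 -1.0e+00] toolz yaw deg 7.65 tool z [0.9911 0.1332 0.0087]
grip in shelf frame [-141.     1.3]
side5 rim z 45.7 x [-69.6 -46.4] y [-53.4  25. ] 54
  front edge slope deg -0.55 x -67.6 8
scene5 rim z 43.9 x [-68.9 -57.1] y [-54.5 -27.8] 23
```

View pics/side5c.png

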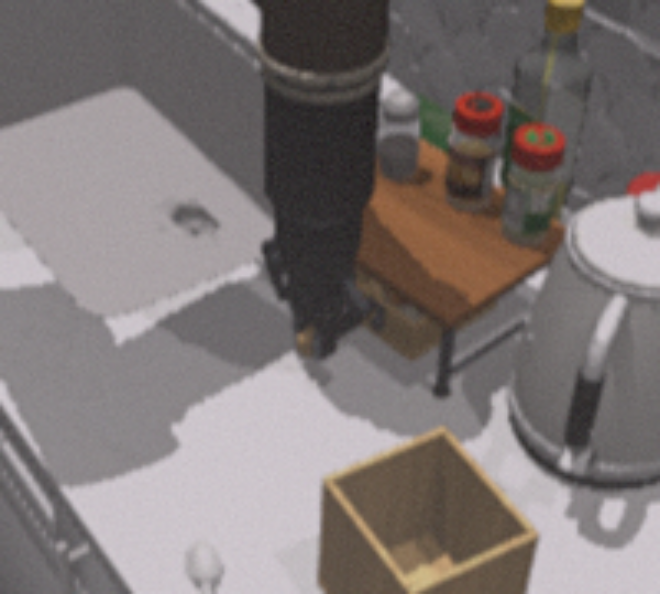

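The box front is about 22 mm inside the board edge and square. Releasing.

Emit:
send_rows --pt "0 0 0 0 0 0" --pt "0 0 0 0 0 0" --pt "0 0 0 0 0 0" --pt "0 0 0 0 0 0" --pt "0 0 0 0 0 0" --grip -0.1

```text
clock: 10.45
position: [631.4, -254.8, 26.6]
ee_rot: [0.712, -0.048, 0.699, 0.047]
wrist_force: [-0.1, 0.1, 0.3]
opening: 47.1
```

```bash
python3 st.py; python3 rim.py
```

```text
t 10.45 pos [ 631.4 -254.8   26.6] open 47.1 F [-0.1  0.1  0.3] M [0.04 0.04 0.09] q [-0.1   0.54 -0.21 -0.   -0.8  -1.34]
toolx [ 1.920e-02 -7.000e-04 -9.998e-01] toolz yaw deg 7.72 tool z [0.9908 0.1343 0.019 ]
grip in shelf frame [-136.5    0.4]
```

Emit:
send_rows --pt "-0.25 -0.033 0.05 0 0 0" --pt "-0.25 -0.033 0.3 0 0 0" --pt "-0.25 -0.033 0.6 0 0 0" --pt "-0.4 -0.05 0.7 0 0 0" --pt "-0.6 -0.08 0.8 0 0 0" --pt "-0.8 -0.1 0.8 0 0 0" --pt "-0.8 -0.1 0.8 0 0 0" --pt "-0.8 -0.1 0 0 0 0" --pt "-0.6 0.6 0 0 0 0" --pt "0 0.8 0 0 0 0" --pt "0 0 0 0 0 0" --pt "0 0 0 0 0 0"

```text
clock: 11.65
position: [423.5, -220.9, 202.6]
ee_rot: [0.715, -0.049, 0.696, 0.045]
wrist_force: [0.1, -0.3, -0.0]
opening: 47.3
```

```bash
python3 st.py; python3 - <<'E'
from h import *
o=env.get_obs()
for n in ['side','scene','wrist']:
    p,d=env.capture(n); np.savez(f'{n}6.npz',p=p,d=d,T=c2w(n,o))
    cv2.imwrite(f'pics/{n}6c.png',p[:,:,::-1] if n=='wrist' else cv2.resize(p[100:280,240:440,::-1],None,fx=3.3,fy=3.3))
yaw=np.radians(7.63);ex=np.array([np.cos(yaw),np.sin(yaw)]);ey=np.array([-ex[1],ex[0]]);S=np.array([766.7,-237.1])
for n in ['side','scene']:
    z=np.load(n+'6.npz');P=pts(n,z['d'],z['T']);hsv=cv2.cvtColor(z['p'],cv2.COLOR_RGB2HSV)
    L=np.stack([(P[...,:2]-S)@ex,(P[...,:2]-S)@ey],-1)
    w=(hsv[...,0]>8)&(hsv[...,0]<30)&(hsv[...,1]>60)&(abs(L[...,1])<80)&(L[...,0]>-200)
    h=w&(L[...,0]<-85)&(P[...,2]>38)&(P[...,2]<60)
    k=np.polyfit(L[h][:,0],L[h][:,1],1)
    print(n,'handle z',np.median(P[h][:,2]).round(1),'x',L[h][:,0].min().round(1),'y med',np.median(L[h][:,1]).round(1),'slope',np.degrees(k[0]).round(2),h.sum())
    fw=w&(P[...,2]>8)&(P[...,2]<46)&(L[...,0]>-85)&(L[...,0]<-50)
    f=np.polyfit(L[fw][:,1],L[fw][:,0],1)
    print('  front wall x',np.percentile(L[fw][:,0],[5,50,95]).round(1),'y',np.percentile(L[fw][:,1],[1,99]).round(1),'slope deg',np.degrees(f[0]).round(2))
    # deep box rim before/after
    for t in '06':
        q=np.load(n+t+'.npz');A=pts(n,q['d'],q['T']);hh=cv2.cvtColor(q['p'],cv2.COLOR_RGB2HSV)
        m=(A[...,2]>122)&(A[...,2]<136)&(hh[...,1]>70)&(hh[...,0]>8)&(hh[...,0]<28)&(A[...,0]<650)&(A[...,1]<-330)&(A[...,1]>-620)&(A[...,0]>330)
        print('  deep',t,cv2.minAreaRect(A[m][:,:2].astype(np.float32)))
E
```

```text
t 11.65 pos [ 423.5 -220.9  202.6] open 47.3 F [ 0.1 -0.3 -0. ] M [-0.03  0.06  0.01] q [-0.07  0.03 -0.47  0.   -1.04 -1.37]
toolx [ 0.0281 -0.0032 -0.9996] toolz yaw deg 7.59 tool z [0.9909 0.132  0.0275]
side handle z 47.6 x -159.5 y med -2.2 slope 0.96 123
  front wall x [-72.2 -66.5 -53.7] y [-53.8  52.9] slope deg -2.2
  deep 0 ((536.2611694335938, -523.4950561523438), (118.3500747680664, 108.63374328613281), 85.5119400024414)
  deep 6 ((535.7355346679688, -523.3180541992188), (118.65033721923828, 109.4647216796875), 86.70484924316406)
scene handle z 47.5 x -159.7 y med -1.1 slope -0.31 133
  front wall x [-73.4 -66.4 -61.8] y [-54.8  54.1] slope deg 0.22
  deep 0 ((537.6328125, -523.7202758789062), (119.62022399902344, 113.1036605834961), 85.57354736328125)
  deep 6 ((537.3659057617188, -523.7334594726562), (119.66584777832031, 113.60858154296875), 85.65037536621094)
```

View pics/side6c.png

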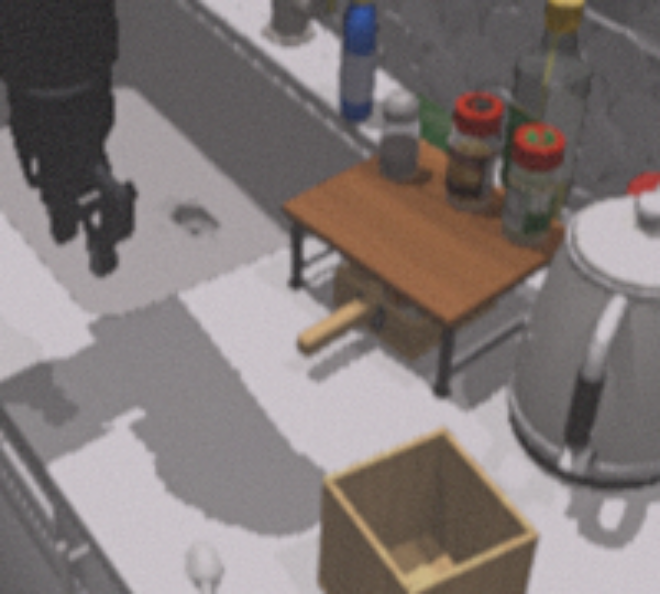

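View pics/scene6c.png

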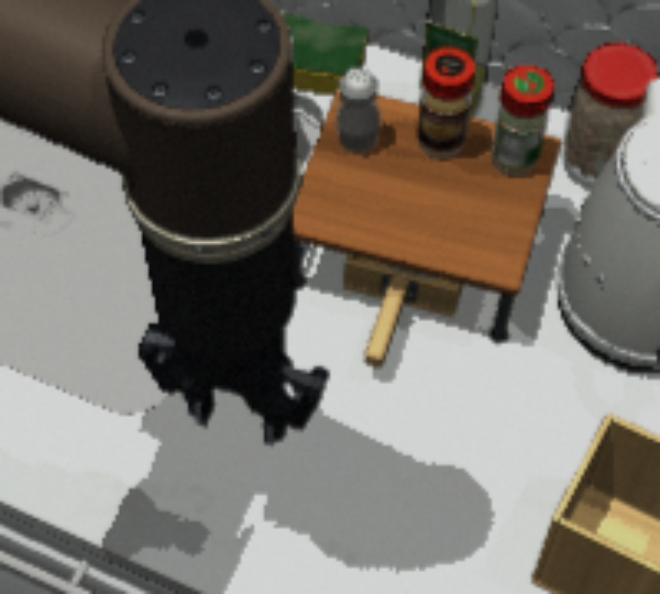

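Both views show the box wholly under the board, flat and square, with the handle sticking out. The jars stand, the deep box has not moved, and the arm is clear.

```bash
python3 -c "
from h import *
print(env.get_obs()['dq'].round(3)); print(env.sign_off())"
```

```text
[-0.004  0.018  0.007 -0.001  0.002 -0.001]
the job is handed in; nothing more can be done
None
```

The tray is in under the riser shelf with its handle sticking out in front. I let go, moved the arm clear and handed the job in at about 12 s. I pinched the handle near its end, slid the tray onto the shelf's centre line along the worktop, then pushed it straight in.

What the last checks showed:
- **Box position:** the front wall is about 22 mm inside the board's front edge. From the handle end, which sits 160 mm in front of the board's middle, the box reaches from x = −68 to +52 mm, and the board ends at ±90 mm. It is centred between the posts within about 2 mm.
- **Height:** the handle top is at 47.5 mm, the same as at the start, so the tray is flat on the worktop.
- **Squareness:** the scene camera gives about 0.3°. The noisier side camera disagrees somewhat, with the handle at 1.0° and the partly shaded front wall at −2.2°. The gripper held 7.65° at the end, against the shelf's measured 7.63°.
- **Deep box and shelf:** the deep box is where it was, within 1 mm. The jars are standing, and no force suggesting a knock against the shelf showed up in the readings.
- **Tin:** it was last seen clearly upright as the tray was entering. It is mostly hidden under the board now, so I did not check it directly at the end.

During the slide, friction first held the fingertips back and the tool leaned about 4°. Correcting that then pressed the handle down with up to about 18 N. I adjusted for both, and the tray looked flat in the pictures taken along the way.

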